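# Test the sprung corner of a tilt plate against its scale marker

### The job

Test the spring of the tilt plate on the bench: with the fingertips press down the round black pad on its free corner until the pointer at the other side has risen into the gap between the two tabs of the marker on the scale, without going past it. Keep it there for about a second, then let go so that the plate springs fully back. Press only the pad, leave the marker and pointer untouched, and leave the nut, bolt and tool bit where they lie.

Things in the scene. Friction and masses are not known exactly. Their poses are not given: they have to be found in the camera images.
- tilt_mount: Fixed tilt mount bolted to the bench: grey foot plate 150 x 260 x 12 mm, two bearing posts, and an upright aluminium scale plate (52 mm wide, top 130 mm above the bench). Origin on the bench midway between the two posts; own x points away from the robot (within +-0.4 rad), own y points from the hinge line to the scale, z up. The hinge line runs along own x through the origin, 62 mm above the bench. The foot reaches from y = -90 to +170 mm.
- tilt_plate (a joint): Tilt of the aluminium plate (a 92 mm square, 8 mm thick, standing on its diagonal, corners on the mount's x and y axes, with a round steel disc on top). 0 = level, at rest on its stop; grows up to 0.33 rad as the pad corner (mount's -y side) goes down and the pointer (+y side) goes up. A preloaded spring resists: about 4 N at the pad to start, about 9 N at 0.24 rad; it returns by itself.
- pad_top (a point): Centre of the top of the round black pad (20 mm diameter, standing 11 mm above the plate, slightly domed) on the plate's free corner, 52 mm from the hinge line on the mount's -y side, above the coil spring; the place to press, 77 mm above the bench at rest. It goes down about 52 mm x tilt, i.e. 0.385 mm for each 1 mm that the pointer tip rises.
- pointer_tip (a point): Tip of the pointer, a dark steel blade 3 mm thick (4 mm high, 2.5 mm at the tip) fixed to the plate and running along the mount's +y to the scale: 135 mm from the hinge line, 62 mm above the bench when the plate is level; it rises as the pad is pressed.
- mark (a point): Middle of the gap between the two small horizontal tabs of the dark steel marker clip on the outer edge of the scale, 3 mm beyond the pointer tip. The tabs are 5 mm thick with 15 mm clear height between them; the tip passes beside them without touching. Its height above the level pointer varies between 16 and 30 mm.
- marker_clip (a joint): Height of the marker above the level pointer, m (0 = level with the pointer at rest). It keeps its place by friction and must not be shifted.
- nut_m16: Loose bystander: steel hexagon nut 24 x 27 x 13 mm; origin at the centre of its underside.
- bolt_m12: Loose bystander: steel hexagon bolt 21 x 63 x 19 mm lying down; origin at the centre of its underside.
- tool_bit_2: Loose bystander: square steel tool bit 13 x 120 x 13 mm with a dark blue band, lying beside the foot; origin at the centre of its underside, long along its own y.

How it is judged:
On the way, in this order (a step that is already met when the one before it is completed fails the run):
1. the fingers press the pad and the pointer stands in the gap of the marker (within 6 mm of its middle) for half a second (z of pointer_tip in the frame of mark between -0.006 and 0.006 m and contact force between the fingers and press_pad above 1 N), for 0.5 s.
2. the pad is let go and the plate has sprung back level (value of joint tilt_plate below 0.02 rad and contact force between the fingers and press_pad below 0.1 N), for 0.2 s.
At the end, for the whole second after the job is handed in: After the pointer was held in the gap (within 6 mm of its middle), the plate is back level (tilt under 0.02 rad) and at rest, the marker is within 3 mm and the nut, bolt and tool bit within 12 mm of where they were (value of joint tilt_plate below 0.02 rad and velocity of joint tilt_plate below 0.05 rad/s and distance of mark from where it was at the start of the episode below 0.003 m and distance of each of nut_m16, bolt_m12, tool_bit_2 from where it was at the start of the episode below 0.012 m); the robot touches nothing.
It fails at once if the pointer is pushed past the marker (more than 13 mm above the middle of the gap, beyond its upper tab) (z of pointer_tip in the frame of mark above 0.013 m).
It fails at once if the marker is shifted by more than 3 mm (distance of mark from where it was at the start of the episode above 0.003 m).
It fails at once if the pointer itself is pushed by the robot (contact force between any of the fingers, the arm and pointer_blade above 1 N or contact force between any of the fingers, the arm and pointer_end above 1 N).
It fails at once if the nut, bolt or tool bit is shifted by more than 12 mm or lifted (distance of any of nut_m16, bolt_m12, tool_bit_2 from where it was at the start of the episode above 0.012 m).
It also fails if it takes over 38 s, if anything falls off the work surface, if the arm or the gripper's body presses on something with over 40 N, if the wrist force passes 120 N, or if a joint passes its speed limit or range.

### The arm

A 7-joint arm with a two-finger parallel gripper is mounted at the origin on a cart in front of the work surface, level with it; the furniture and walls round the work are solid. World frame = base frame: x ahead of the robot, y to its left, z up, the work surface at z = 0. Lengths are in m, angles in rad, forces in N, time in s.
With the tool pointing down it reaches from about 0.425 to 0.875 m from the base axis. Payload 4.7 kg.
Tool frame: the origin (TCP) lies at the very end of the fingers, on their centre line; the grasp point (between the pads) lies 19 mm behind it; z points along the fingers, y is the direction in which the jaws open and shut (so a half turn about z gives the same grasp; the last joint's range is limited). The gripper opens to 87 mm and grips with 3 to 60 N. Pads are 19 mm wide; open, the fingers measure 117 mm over their backs; the gripper's body (75 mm by 190 mm) begins 51 mm behind the grasp point.
Start: joints at [-1.223, 0.321, -0.07, 1.45, 0.023, 1.371, -0.057], TCP at [0.213, 0.614, 0.183] pointing down, gripper open.
Joint ranges: [-2.86, 2.86], [-0.3, 2.09], [-1.38, 1.24], [0.06, 2.45], [-1.56, 4.7], [0.09, 2.05], [-2.69, 2.69]. Speed limits (rad/s): [2.57, 2.57, 3.14, 3.14, 3.14, 3.14, 3.14].

### API

Orientations are given as a rotation vector (axis times angle).
In Python, from bench import * gives the robot as it stands.
- The arm moves only by the shell command python3 -m jog 'ROWS' [OPENING] [FORCE]. ROWS is JSON, a list of rows, each a list of 4 numbers: the shift along the world's x, y, z in mm, then the turn about the world's z in rad. In form: [[x, y, z, twist], ...]. A call has exactly 8 rows; each row is the pose to reach, as a shift and turn from the pose commanded when the call began; what a row does not reach only later rows make up. A row lasts 1/8 s, in which the tool goes at most 62.5 mm and 10.7 degrees, less where a joint would pass 70% of its speed; a pose out of reach is approached as far as the arm can. A call with a gripper value outside its range is refused whole. OPENING is the opening, from -1 (shut) to 1 (fully open), set as the call begins (- or left out, the last holds). The fingers move at their own pace and stop on an object; FORCE is the grip in N (left out, the last holds). Time passes only in rows, so rows that repeat a pose let the fingers close, or fill a call up. It gives the time, the measured TCP pose, the force and the opening at its end, in the units of the state.
- get_state(): the state, without advancing time (a new reading comes with each control period).
- get_image(name): name is "scene" or "top" or "wrist"; returns a dict with "image" (420x560x3 uint8, red, green, blue), "fx", "fy", "cx", "cy" (pixels), "position" and "rotation" of the camera in the world; the wrist camera has in their place "tool_from_camera" (4x4, takes a point from camera to tool coordinates, whose origin is the TCP and whose axes are the flange's). Camera axes: x right, y down, z forward; pixel columns grow to the right and rows downward; lengths in m; the calibration is good to about 2 mm. A picture is of the moment at which its call begins: read the wrist's pose just before it. There is no depth.
- close_job(): hands the job in, once; it reports no verdict.
The state is a dict: "time": time; "joint_positions": joint angles; "qd": joint speeds; "joint_torque": joint torques, N m; "position": TCP position; "tool_rot": TCP orientation; "ft_force": force on the tool from outside, world axes, zero at the start; "torque": the same for the moment, N m; "grip_width": opening from 0.0 (shut) to 1.0 (fully open).
Only numpy, scipy, OpenCV 4.12 (cv2) and the standard library are available. Lean on these libraries where they do the work, as an engineer would, in place of code of your own. Each camera call takes 0.05 s, during which the arm holds its last target. There are 200 camera calls.

## Working session

There is one attempt and no reset: what is moved stays moved. The work goes in short steps, Python scripts to look and compute and a shell command to move; the robot and the scene stay as the last step left them, time stands still between calls to the robot, and variables do not carry over. Pictures are saved under pics/ and viewed, about 8 in all and at most 12, crops included, and the job is handed in when it is done.

```bash
mkdir -p pics; cat > h.py <<'E'
from bench import *
import numpy as np, cv2
def save(n,f):
    d=get_image(n); cv2.imwrite(f,d["image"][:,:,::-1]); np.save(f+'.npy',d,allow_pickle=True); return d
def load(f): return np.load(f+'.npy',allow_pickle=True).item()
def ray(d,u,v):
    r=np.array([(u-d["cx"])/d["fx"],(v-d["cy"])/d["fy"],1.]); R=np.array(d["rotation"]); return np.array(d["position"]),R@r
def onz(d,u,v,z):
    p,r=ray(d,u,v); return p+r*(z-p[2])/r[2]
def proj(d,P):
    c=np.array(d["rotation"]).T@(np.array(P)-d["position"]); return d["fx"]*c[0]/c[2]+d["cx"],d["fy"]*c[1]/c[2]+d["cy"]
E
python3 - <<'E'
from h import *
a=save("top","pics/top.png");b=save("scene","pics/scene.png")
for d in(a,b):print(d["fx"],d["position"],d["rotation"])
s=get_state();print(s["time"],s["position"],s["tool_rot"],s["ft_force"],s["grip_width"])
E
```

```text
489.925286697156 [0.36538506 0.0926667  0.98439255] [-2.17918217  2.11155396 -0.19256177]
492.0123250625599 [-0.14854196 -0.37248227  0.48813849] [-1.84577634  0.99544682 -0.62410643]
0.1 [0.21284474 0.61359129 0.18219268] [-5.21767243e-01 -3.09781684e+00  2.62462053e-03] [ 0.61452873 -0.09081427 -0.33114833] 1.001219545568067
```

View pics/top.png

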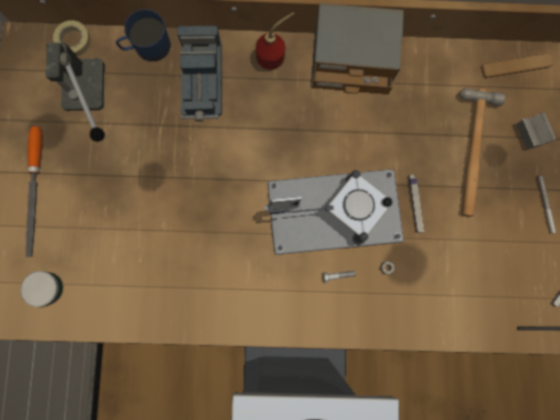

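View pics/scene.png

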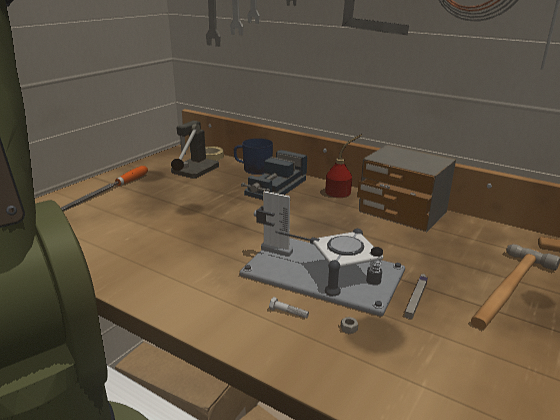

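The top view shows the mount with the pad at about (387,202) and the scale at about (285,203). The scene view shows the marker clip at about (263,215). Next I'll crop in on both.

```bash
cat > fix.py <<'E'
s=open('h.py').read()
s=s.replace('R=np.array(d["rotation"])','R=cv2.Rodrigues(np.array(d["rotation"]))[0]').replace('c=np.array(d["rotation"]).T','c=cv2.Rodrigues(np.array(d["rotation"]))[0].T')
open('h.py','w').write(s)
E
python3 fix.py
python3 - <<'E'
from h import *
a=load("pics/top.png");b=load("pics/scene.png")
A=cv2.resize(a["image"][160:265,250:440],None,fx=4,fy=4,interpolation=cv2.INTER_CUBIC)[:, :760]
B=cv2.resize(b["image"][180:320,235:425],None,fx=4,fy=4,interpolation=cv2.INTER_CUBIC)
cv2.imwrite("pics/tc.png",A[:,:,::-1]);cv2.imwrite("pics/sc.png",B[:,:,::-1])
print("pad",onz(a,387,202,.077),"scale",onz(a,285,203,.1), "nut",onz(a,388,268,.01))
E
```

```text
pad [ 0.52223431 -0.12156813  0.077     ] scale [0.51017021 0.07127407 0.1       ] nut [ 0.40122075 -0.13871777  0.01      ]
```

View pics/tc.png

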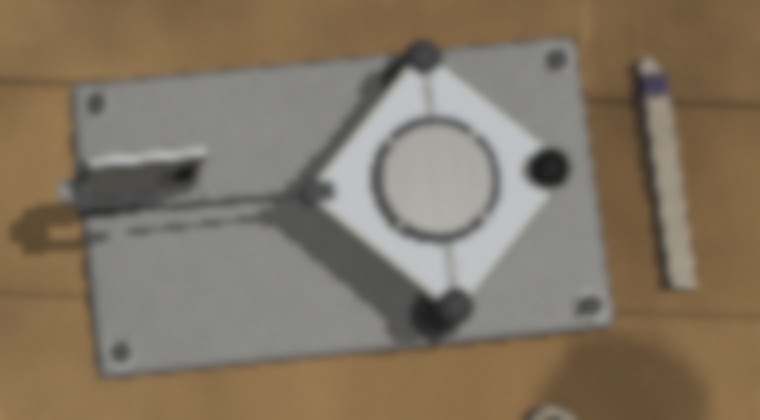

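View pics/sc.png

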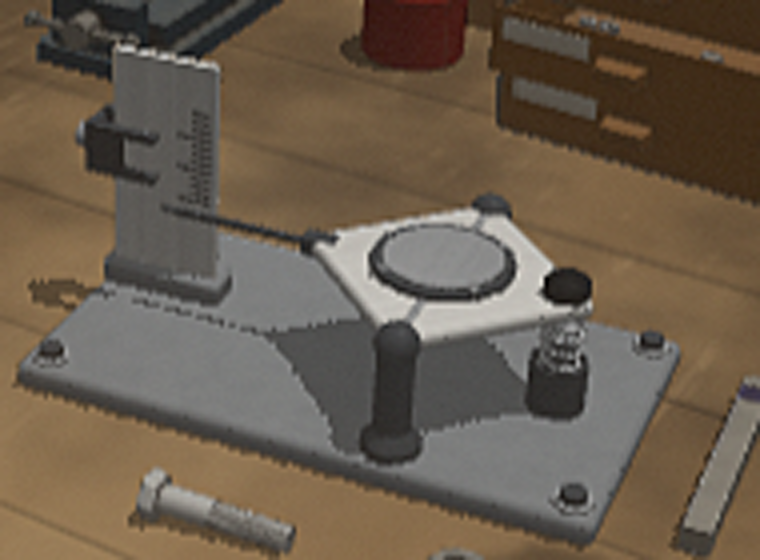

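```bash
cat > tri.py <<'E'
from h import *
def tri(a,ua,b,ub):
    p,r=ray(a,*ua);q,s=ray(b,*ub)
    M=np.stack([r,-s],1);t=np.linalg.lstsq(M,q-p,rcond=None)[0]
    A,B=p+t[0]*r,q+t[1]*s
    return (A+B)/2,np.linalg.norm(A-B)
E
python3 - <<'E'
from tri import *
a=load("pics/top.png");b=load("pics/scene.png")
ta=lambda u,v:(u/4+250-.375,v/4+160-.375)
sb=lambda u,v:(u/4+235-.375,v/4+180-.375)
pad=tri(a,ta(548,168),b,sb(567,283));print("pad tri",pad, onz(a,*ta(548,168),.077),onz(b,*sb(567,283),.077))
bolts=[onz(a,*ta(*c),.016) for c in((95,103),(556,60),(588,306),(120,351))]
e=(bolts[0]-bolts[1])+(bolts[3]-bolts[2]);yy=e/np.linalg.norm(e);yy[2]=0;print("yaxis",yy)
padp=onz(a,*ta(548,168),.077); disc=onz(a,*ta(435,179),.07);print("disc",disc,"padfrom",disc-.052*yy)
xx=np.array([yy[1],-yy[0],0]);print('yaw',np.arctan2(xx[1],xx[0]))
O=padp+.052*yy;O[2]=0
tip=O+.135*yy+[0,0,.062];print("tip",tip,"proj scene crop",(np.array(proj(b,tip))-[235,180]+.375)*4)
for h in(16,20,22,24,26,30):
    m=O+.138*yy+[0,0,.062+h/1e3]
    print(h,[np.round((np.array(proj(b,m+[0,0,k]))-[235,180]+.375)*4,0) for k in(-.01,0,.01)])
E
```

```text
pad tri (array([ 0.52371166, -0.12184967,  0.07119605]), np.float64(0.0008431476955653533)) [ 0.52292808 -0.12086141  0.077     ] [ 0.51396586 -0.12506341  0.077     ]
yaxis [-0.1275295   0.99183478  0.        ]
disc [ 0.51706219 -0.06867746  0.07      ] padfrom [ 0.52369373 -0.12025286  0.07      ]
yaw 0.12787774174654448
tip [0.49908007 0.06461169 0.062     ] proj scene crop [160.75870154 205.3605302 ]
16 [array([155., 192.]), array([155., 173.]), array([155., 153.])]
20 [array([155., 184.]), array([155., 165.]), array([155., 145.])]
22 [array([155., 180.]), array([155., 161.]), array([155., 141.])]
24 [array([155., 177.]), array([155., 157.]), array([155., 137.])]
26 [array([155., 173.]), array([155., 153.]), array([155., 133.])]
30 [array([155., 165.]), array([155., 145.]), array([155., 125.])]
```

```bash
python3 -m jog '[[40,-30,40,0],[90,-70,70,0],[140,-120,70,0],[190,-170,70,0],[230,-220,70,0],[260,-275,70,0],[290,-330,70,0],[305,-390,70,0]]' -1 20
```

```text
time: 1.1
position: [0.5108, 0.2458, 0.2525]
tool_rot: [-0.522, -3.098, 0.001]
ft_force: [0.2, -0.4, 0.2]
grip_width: 0.173
```

Estimates: pad centre (0.523, -0.121), marker about 23.5 mm above the level pointer, so about 9 mm of pad travel.

```bash
python3 -m jog '[[3,-58,0,0],[4,-116,0,0],[5,-174,0,0],[5,-232,0,0],[5,-290,0,0],[5,-345,-40,0],[5,-345,-90,0],[5,-345,-140,0]]'; python3 -m jog '[[0,0,0,0],[0,0,0,0],[0,0,-5,0],[0,0,-10,0],[0,0,-15,0],[0,0,-20,0],[0,0,-22,0],[0,0,-22,0]]'
cat > look.py <<'E'
from h import *
import sys
n=sys.argv[1];a=save("top",f"pics/t{n}.png");b=save("scene",f"pics/s{n}.png");s=get_state()
A=cv2.resize(a["image"][165:245,340:440],None,fx=4,fy=4,interpolation=cv2.INTER_CUBIC)
B=cv2.resize(b["image"][180:275,245:405],None,fx=4.9,fy=4.9,interpolation=cv2.INTER_CUBIC)
if len(sys.argv)>2: O=B[:590]
else: O=np.vstack([np.pad(cv2.resize(A,(325,260)),((0,0),(0,B.shape[1]-325),(0,0))),cv2.resize(B,(B.shape[1],330))])
cv2.imwrite(f"pics/c{n}.png",O[:,:,::-1]);print(s["time"],s["position"],s["ft_force"],s["grip_width"])
E
python3 look.py 1
```

```text
time: 2.1
position: [0.5144, -0.0982, 0.1116]
tool_rot: [0.526, 3.097, 0.001]
ft_force: [1.3, 0.3, -0.2]
grip_width: 0.006
time: 3.1
position: [0.5148, -0.097, 0.091]
tool_rot: [-0.522, -3.098, 0.0]
ft_force: [0.4, -0.5, -0.3]
grip_width: 0.007
3.2 [ 0.51500946 -0.09707517  0.0912479 ] [-0.48258609 -0.3045399   0.71127587] 0.0023564383865796
```

View pics/c1.png

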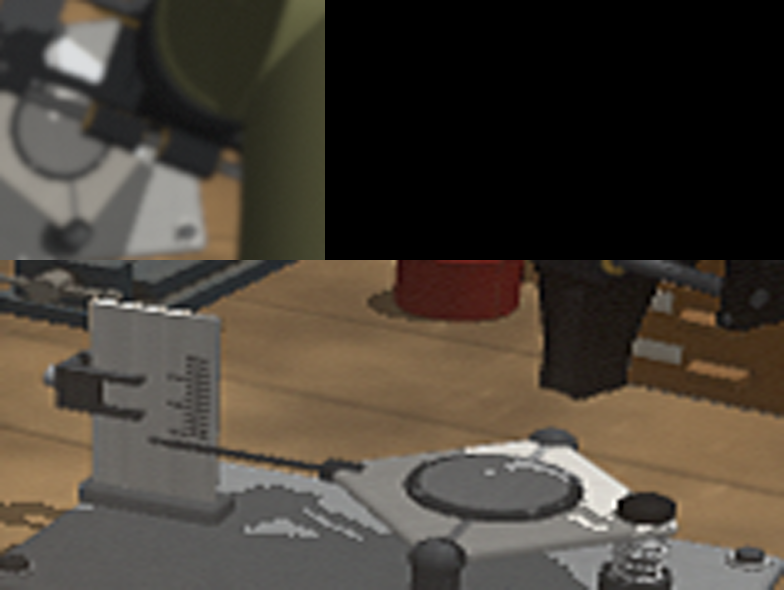

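The fingertips are up and to the left of the pad, 24 mm short in y. I'll shift over the pad and then go down to just above it.

```bash
python3 -m jog '[[4,-12,0,0],[8,-24,0,0],[8,-24,0,0],[8,-24,-4,0],[8,-24,-8,0],[8,-24,-11,0],[8,-24,-11,0],[8,-24,-11,0]]'; python3 look.py 2 s
```

```text
time: 4.2
position: [0.5229, -0.1209, 0.0802]
tool_rot: [0.522, 3.098, 0.0]
ft_force: [0.7, 0.1, 0.6]
grip_width: 0.005
4.3 [ 0.52304954 -0.12099746  0.0803336 ] [-0.0377722  -0.55583939  0.25806548] 0.0005573999075355271
```

View pics/c2.png

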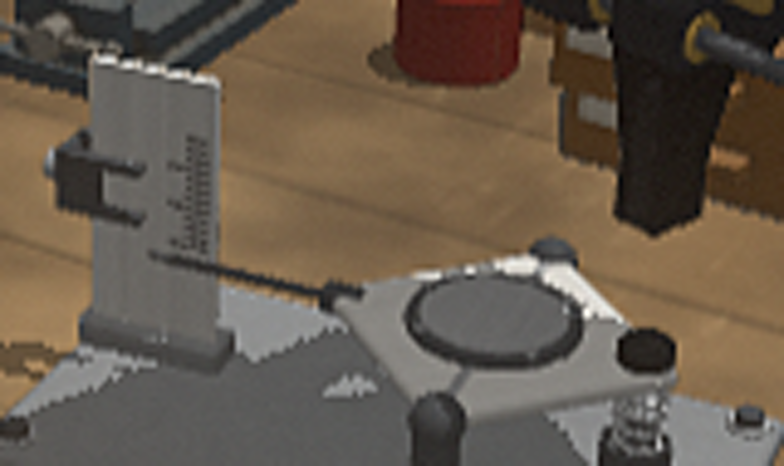

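The fingertips at crop (655,232) sit well above the pad at (645,350), which doesn't fit a reported gap of 3 mm. I'll check the numbers.

```bash
python3 - <<'E'
from tri import *
b=load("pics/s2.png");s=get_state()
print("proj TCP crop",(np.array(proj(b,s["position"]))-[245,180])*4.9, b["position"],b["rotation"])
print(s["position"],s["joint_positions"])
w=save("wrist","pics/w2.png");print(w["tool_from_camera"],w["fx"])
a=load("pics/t2.png")
T=cv2.resize(a["image"][130:270,290:450],None,fx=2.45,fy=2.45)
W=w["image"];O=np.hstack([T,cv2.resize(W,(400,300))[:T.shape[0]] if T.shape[0]<300 else np.pad(cv2.resize(W,(400,300)),((0,T.shape[0]-300),(0,0),(0,0)))])
cv2.imwrite("pics/o2.png",O[:,:,::-1])
E
```

```text
proj TCP crop [644.35805509 321.26805038] [-0.14854196 -0.37248227  0.48813849] [-1.84577634  0.99544682 -0.62410643]
[ 0.52304954 -0.12099746  0.0803336 ] [-0.31492299  0.16777011  0.54155337  1.87856474 -0.0958915   1.12039175
  1.49937487]
[[-7.41774024e-04 -9.67964092e-01 -2.51087567e-01  6.99012924e-02]
 [ 9.99999684e-01 -7.89643080e-04  8.98983467e-05 -3.59969228e-04]
 [-2.85287931e-04 -2.51087421e-01  9.67964372e-01 -2.01263092e-01]
 [ 0.00000000e+00  0.00000000e+00  0.00000000e+00  1.00000000e+00]] 294.8354265756185
```

View pics/o2.png

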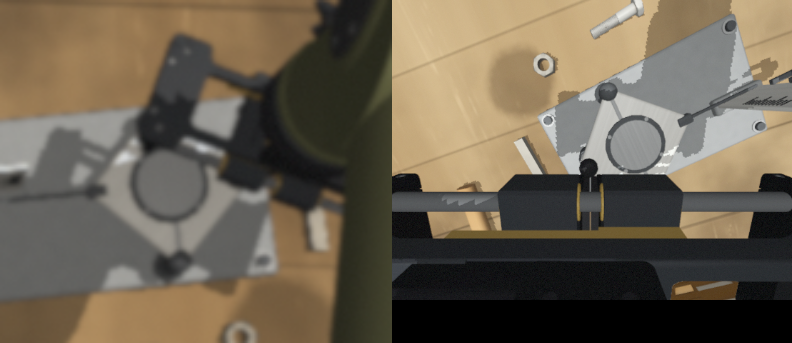

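The tip is about 90 crop px (roughly 30 mm) off its projection in the scene view. I'll zoom the wrist view to tell whether that's depth or sideways offset.

```bash
python3 - <<'E'
from tri import *
w=load("pics/w2.png");b=load("pics/s2.png");T=np.array(w["tool_from_camera"]);s=get_state()
def pw(p):
    c=np.linalg.inv(T)@np.r_[p,1];return np.array([w["fx"]*c[0]/c[2]+w["cx"],w["fy"]*c[1]/c[2]+w["cy"]])
R=cv2.Rodrigues(np.array(s["tool_rot"]))[0];print(np.round(R,2))
for z in(0,.01,.02,.03,.04):
  print(z,"wrist crop",(pw([0,0,-z])-[220,200])*6,"scene crop",(np.array(proj(b,s["position"]+R@[0,0,-z]))-[245,180])*4.9)
print("pad wrist crop",(pw(R.T@(np.array([.523,-.121,.077])-s["position"]))-[220,200])*6)
W=cv2.resize(w["image"][200:295,220:340],None,fx=6,fy=6,interpolation=cv2.INTER_CUBIC)
W=np.clip(W.astype(float)*1.8+15,0,255).astype(np.uint8)
cv2.imwrite("pics/wz2.png",W[:,:,::-1])
E
```

```text
[[-0.94  0.33  0.  ]
 [ 0.33  0.94  0.  ]
 [-0.    0.   -1.  ]]
0 wrist crop [346.48479863 251.90343414] scene crop [644.45713904 321.41121745]
0.01 wrist crop [346.65068315 280.63115262] scene crop [647.24362414 295.50684091]
0.02 wrist crop [346.83320642 312.24035443] scene crop [650.06148235 269.31080623]
0.03 wrist crop [347.03500401 347.18746311] scene crop [652.91124652 242.81815984]
0.04 wrist crop [347.25929912 386.03067156] scene crop [655.79346165 216.02383537]
pad wrist crop [346.80364364 242.73143489]
```

View pics/wz2.png

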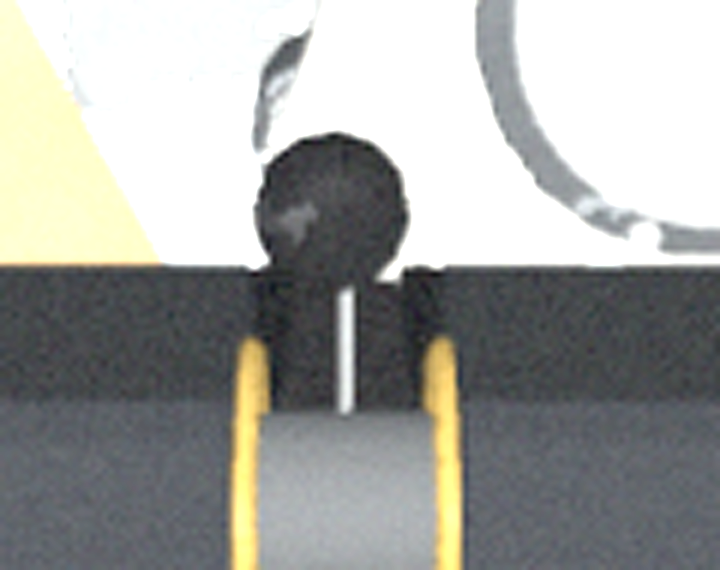

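The fingertips look like they end about 30 mm above the reported TCP, with the xy alignment correct to about 2 mm. I'll go down in steps small enough to be safe under either height and watch the force.

```bash
python3 -m jog '[[0,-1,-1,0],[0,-1,-2,0],[0,-1,-3,0],[0,-1,-4,0],[0,-1,-5,0],[0,-1,-6,0],[0,-1,-6,0],[0,-1,-6,0]]'; python3 - <<'E'
from tri import *
w=save("wrist","pics/w3.png");b=save("scene","pics/s3.png");s=get_state();print(s["position"],s["ft_force"])
b2=load("pics/s2.png")
D=np.abs(b["image"].astype(int)-b2["image"]).sum(2)
print("change in pointer zone",D[215:245,262:312].max(),"finger zone",D[180:250,360:400].max())
# lowest dark finger row per column
g=b["image"].sum(2)
for k,q in((2,b2),(3,b)):
  g=q["image"].sum(2); print(k,[(u,[v for v in range(190,262) if g[v,u]<140]) for u in(374,378,382)])
E
```

```text
time: 5.35
position: [0.5229, -0.122, 0.0742]
tool_rot: [0.522, 3.098, 0.0]
ft_force: [-0.3, 0.3, -0.8]
grip_width: 0.002
[ 0.52296656 -0.12203964  0.07422608] [-0.74628514 -0.05289274  0.12322673]
change in pointer zone 84 finger zone 321
2 [(374, [190, 191, 192, 193, 194, 195, 196, 197, 198, 199, 200, 201, 202, 203, 204, 205, 206, 207, 208, 209, 210, 211, 212, 213, 214, 215, 216, 217, 218, 219, 220, 221, 222, 223, 224, 225, 248, 249, 250, 251, 252, 253, 254, 255]), (378, [190, 191, 192, 193, 194, 195, 196, 197, 198, 199, 200, 201, 202, 203, 204, 205, 206, 207, 208, 209, 210, 211, 212, 213, 214, 215, 216, 217, 218, 219, 220, 221, 222, 223, 224, 225, 226, 227, 247, 248, 249, 250, 251, 252, 253, 254, 255]), (382, [190, 191, 192, 193, 194, 195, 196, 197, 198, 199, 200, 201, 202, 203, 204, 205, 206, 207, 208, 209, 210, 211, 212, 213, 214, 215, 216, 217, 218, 219, 220, 221, 222, 223, 224, 225, 250, 251, 252, 253])]
3 [(374, [190, 191, 192, 193, 194, 195, 196, 197, 198, 199, 200, 201, 202, 203, 204, 205, 206, 207, 208, 209, 210, 211, 212, 213, 214, 215, 216, 217, 218, 219, 220, 221, 222, 223, 224, 225, 226, 227, 228, 248, 249, 250, 251, 252, 253, 254, 255]), (378, [190, 191, 192, 193, 194, 195, 196, 197, 198, 199, 200, 201, 202, 203, 204, 205, 206, 207, 208, 209, 210, 211, 212, 213, 214, 215, 216, 217, 218, 219, 220, 221, 222, 223, 224, 225, 226, 227, 228, 229, 230, 231, 247, 248, 249, 250, 251, 252, 253, 254, 255]), (382, [190, 191, 192, 193, 194, 195, 196, 197, 198, 199, 200, 201, 202, 203, 204, 205, 206, 207, 208, 209, 210, 211, 212, 213, 214, 215, 216, 217, 218, 219, 220, 221, 222, 223, 224, 225, 226, 227, 228, 229, 250, 251, 252, 253])]
```

No contact at reported z = 0.074, so the tip really is higher. I'll keep going down, well short of the estimated contact at TCP z of about 0.042.

```bash
python3 -m jog '[[0,0,-2,0],[0,0,-4,0],[0,0,-6,0],[0,0,-7,0],[0,0,-8,0],[0,0,-8,0],[0,0,-8,0],[0,0,-8,0]]'; python3 -m jog '[[0,0,-2,0],[0,0,-4,0],[0,0,-6,0],[0,0,-7,0],[0,0,-8,0],[0,0,-8,0],[0,0,-8,0],[0,0,-8,0]]';  python3 - <<'E'
from tri import *
w=save("wrist","pics/w4.png");b=save("scene","pics/s4.png");s=get_state();print(s["position"],s["ft_force"])
B=cv2.resize(b["image"][180:270,255:405],None,fx=3,fy=3,interpolation=cv2.INTER_CUBIC)
W=cv2.resize(w["image"][200:290,220:340],None,fx=2.8,fy=3,interpolation=cv2.INTER_CUBIC)
W=np.clip(W.astype(float)*2+15,0,255).astype(np.uint8)
cv2.imwrite("pics/o4.png",np.hstack([B,W])[:,:,::-1])
E
```

```text
time: 6.45
position: [0.523, -0.122, 0.0662]
tool_rot: [0.522, 3.098, 0.0]
ft_force: [0.5, -0.4, -0.1]
grip_width: 0.005
time: 7.45
position: [0.523, -0.122, 0.0582]
tool_rot: [0.522, 3.098, 0.0]
ft_force: [0.2, 1.1, -1.0]
grip_width: 0.005
[ 0.52296077 -0.12199189  0.05824883] [-0.33454613 -0.51486132  0.14564396]
```

View pics/o4.png

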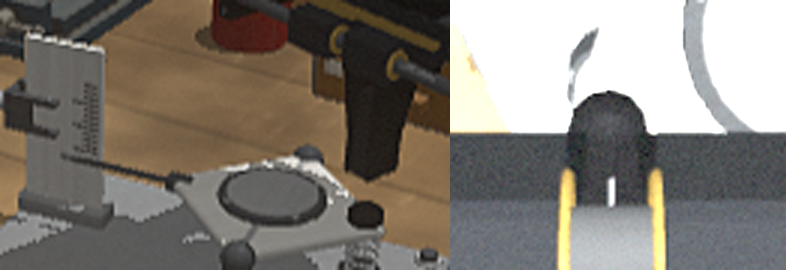

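The pad is still roughly 17–20 mm below the tips. The wrist view suggests the pad is 2–4 mm nearer the robot, so I'm shifting x by -2 and going down, then feeling for contact.

```bash
python3 -m jog '[[-1,0,-2,0],[-2,0,-4,0],[-2,0,-6,0],[-2,0,-8,0],[-2,0,-10,0],[-2,0,-12,0],[-2,0,-12,0],[-2,0,-12,0]]'; python3 -m jog '[[0,0,-1,0],[0,0,-2,0],[0,0,-3,0],[0,0,-4,0],[0,0,-4,0],[0,0,-4,0],[0,0,-4,0],[0,0,-4,0]]'; cat > m.py <<'E'
from h import *
b=get_image("scene");f=[get_state()["ft_force"]]
for _ in range(3): f.append(get_state()["ft_force"])
import sys;np.save(f"pics/{sys.argv[1]}.npy",b,allow_pickle=True)
g=b["image"].sum(2).astype(int)
print(get_state()["time"],get_state()["position"],f[0],"darkest row per column (pointer/tabs):")
r=load("pics/scene.png")["image"].sum(2).astype(int)
for nm,q in(("start",r),("now",g)):
  print(nm,{u:[(v,q[v,u]) for v in range(205,240) if q[v,u]<250] for u in(272,278,284,290)})
E
python3 m.py n5
```

```text
time: 8.55
position: [0.521, -0.1221, 0.0462]
tool_rot: [0.522, 3.098, 0.0]
ft_force: [-0.6, 0.0, 0.5]
grip_width: 0.007
time: 9.55
position: [0.5209, -0.122, 0.0422]
tool_rot: [0.522, 3.098, 0.0]
ft_force: [0.8, -0.7, -0.2]
grip_width: 0.004
9.6 [ 0.52096777 -0.12202363  0.04223354] [ 0.4937542   0.33504954 -0.2037523 ] darkest row per column (pointer/tabs):
start {272: [(213, np.int64(212)), (214, np.int64(168)), (215, np.int64(106)), (216, np.int64(186)), (223, np.int64(224)), (224, np.int64(169)), (225, np.int64(115)), (226, np.int64(184))], 278: [(232, np.int64(178)), (233, np.int64(191))], 284: [(207, np.int64(233)), (208, np.int64(164)), (209, np.int64(205)), (210, np.int64(202)), (211, np.int64(212)), (212, np.int64(208)), (213, np.int64(210)), (214, np.int64(209)), (215, np.int64(216)), (216, np.int64(216)), (217, np.int64(214)), (218, np.int64(211)), (219, np.int64(215)), (220, np.int64(218)), (221, np.int64(210)), (222, np.int64(213)), (223, np.int64(211)), (224, np.int64(216)), (225, np.int64(190)), (226, np.int64(180)), (227, np.int64(190)), (228, np.int64(173)), (229, n
[... 323 characters left out ...]
4, np.int64(196)), (225, np.int64(125)), (226, np.int64(215))], 278: [(232, np.int64(201)), (233, np.int64(219))], 284: [(208, np.int64(186)), (209, np.int64(241)), (210, np.int64(240)), (211, np.int64(237)), (212, np.int64(236)), (213, np.int64(247)), (214, np.int64(244)), (215, np.int64(244)), (216, np.int64(242)), (217, np.int64(244)), (218, np.int64(244)), (219, np.int64(246)), (220, np.int64(244)), (221, np.int64(246)), (222, np.int64(247)), (223, np.int64(242)), (224, np.int64(239)), (225, np.int64(218)), (226, np.int64(195)), (227, np.int64(225)), (228, np.int64(188)), (229, np.int64(202)), (230, np.int64(196)), (234, np.int64(175))], 290: [(234, np.int64(208)), (235, np.int64(136))]}
```

No contact yet at 0.042. I'll continue in 4 mm steps.

```bash
python3 -m jog '[[0,0,-1,0],[0,0,-2,0],[0,0,-3,0],[0,0,-4,0],[0,0,-4,0],[0,0,-4,0],[0,0,-4,0],[0,0,-4,0]]';sed -i 's/^for nm.*/for nm,q in(("now",g),):/; s/in(272,278,284,290)/in(278,290)/' m.py;  python3 m.py n6
```

```text
time: 10.6
position: [0.5209, -0.122, 0.0382]
tool_rot: [0.522, 3.098, 0.0]
ft_force: [0.0, 0.1, -0.5]
grip_width: 0.009
10.65 [ 0.52095362 -0.12206178  0.03821724] [-0.09389793  0.22071096 -0.76491047] darkest row per column (pointer/tabs):
now {278: [(232, np.int64(199)), (233, np.int64(222))], 290: [(234, np.int64(206)), (235, np.int64(133))]}
```

```bash
python3 - <<'E'
from tri import *
w=save("wrist","pics/w6.png");b=load("pics/n6") if 0 else np.load("pics/n6.npy",allow_pickle=True).item()
B=cv2.resize(b["image"][190:270,330:410],None,fx=6,fy=6,interpolation=cv2.INTER_CUBIC)
B=np.clip(B.astype(float)*1.8+10,0,255).astype(np.uint8)
W=cv2.resize(w["image"][215:295,260:310],None,fx=6,fy=6,interpolation=cv2.INTER_CUBIC)
W=np.clip(W.astype(float)*2.2+20,0,255).astype(np.uint8)
cv2.imwrite("pics/o6.png",np.hstack([B,W])[:,:,::-1])
E
```

```text
(no output)
```

View pics/o6.png

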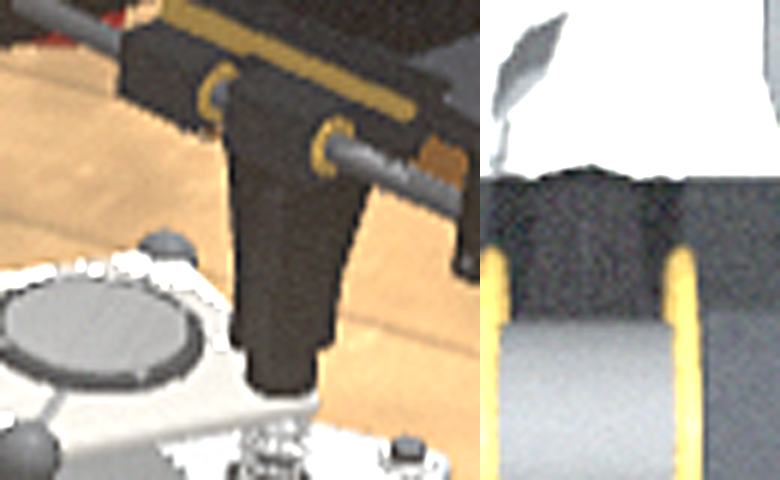

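The fingertips are now centred over the pad at column ~282 and only a millimetre or so above it. I'll press from here in small steps.

```bash
python3 -m jog '[[0,0,-1,0],[0,0,-2,0],[0,0,-3,0],[0,0,-4,0],[0,0,-4,0],[0,0,-4,0],[0,0,-4,0],[0,0,-4,0]]'; python3 m.py n7
```

```text
time: 11.7
position: [0.5212, -0.1227, 0.0346]
tool_rot: [0.522, 3.097, -0.001]
ft_force: [-0.7, -2.1, 4.9]
grip_width: 0.007
11.75 [ 0.52122741 -0.12271303  0.03462108] [-1.04586796 -0.70772847  4.70717133] darkest row per column (pointer/tabs):
now {278: [(228, np.int64(232)), (229, np.int64(191))], 290: [(232, np.int64(113)), (233, np.int64(229))]}
```

Contact at z of about 0.0373, with the pointer up about 7 mm. Next is 5 mm more, then a check.

```bash
python3 -m jog '[[0,0,-1,0],[0,0,-2,0],[0,0,-3,0],[0,0,-4,0],[0,0,-5,0],[0,0,-5,0],[0,0,-5,0],[0,0,-5,0]]'; sed -i 's/(278,290)/(272,275,276,278,280,290)/' m.py; python3 m.py n8
```

```text
time: 12.75
position: [0.5213, -0.1235, 0.03]
tool_rot: [0.523, 3.096, -0.002]
ft_force: [-3.2, -2.5, 8.1]
grip_width: 0.007
12.8 [ 0.52131298 -0.12355141  0.02999737] [-1.71344113 -2.60252783  7.16745278] darkest row per column (pointer/tabs):
now {272: [(213, np.int64(249)), (214, np.int64(196)), (215, np.int64(113)), (216, np.int64(223)), (224, np.int64(197)), (225, np.int64(123)), (226, np.int64(222))], 275: [], 276: [(222, np.int64(235)), (223, np.int64(213))], 278: [(222, np.int64(235)), (223, np.int64(188)), (224, np.int64(210))], 280: [(213, np.int64(216)), (221, np.int64(228)), (222, np.int64(244)), (223, np.int64(232)), (224, np.int64(120)), (225, np.int64(216)), (229, np.int64(177))], 290: [(227, np.int64(170)), (228, np.int64(178))]}
```

The pointer tip is at row 222.8 and the gap middle is at about 220.7, so about 4 mm of rise is left (1.6 mm at the pad). I'll press that and hold.

```bash
python3 -m jog '[[0,0,-1,0],[0,0,-1.6,0],[0,0,-1.6,0],[0,0,-1.6,0],[0,0,-1.6,0],[0,0,-1.6,0],[0,0,-1.6,0],[0,0,-1.6,0]]';  python3 m.py n9; python3 - <<'E'
from h import *
b=np.load("pics/n9.npy",allow_pickle=True).item()
B=cv2.resize(b["image"][190:260,250:320],None,fx=8,fy=8,interpolation=cv2.INTER_CUBIC)
cv2.imwrite("pics/o9.png",B[:,:,::-1])
E
```

```text
time: 13.8
position: [0.5214, -0.1237, 0.0286]
tool_rot: [0.523, 3.096, -0.002]
ft_force: [-2.3, -1.5, 7.6]
grip_width: 0.006
13.85 [ 0.52135228 -0.12368713  0.02852011] [-2.40134931 -2.33017645  7.72340276] darkest row per column (pointer/tabs):
now {272: [(214, np.int64(193)), (215, np.int64(120)), (216, np.int64(222)), (224, np.int64(195)), (225, np.int64(123)), (226, np.int64(213))], 275: [], 276: [(220, np.int64(236)), (221, np.int64(239))], 278: [(220, np.int64(238)), (221, np.int64(196)), (222, np.int64(215))], 280: [(213, np.int64(228)), (222, np.int64(153)), (223, np.int64(214)), (229, np.int64(178))], 290: [(225, np.int64(231)), (226, np.int64(144)), (227, np.int64(242))]}
```

View pics/o9.png

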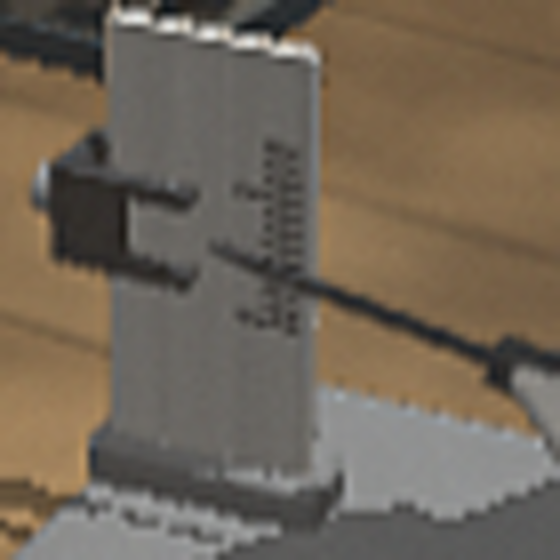

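The tip at (212,247) lies about 1 mm from the middle of the gap, between tab ends (190,196) and (190,280). I'll hold for another second, then lift slowly.

```bash
python3 -m jog '[[0,0,0,0],[0,0,0,0],[0,0,0,0],[0,0,0,0],[0,0,0,0],[0,0,0,0],[0,0,0,0],[0,0,0,0]]'; python3 -m jog '[[0,0,2,0],[0,0,4,0],[0,0,6,0],[0,0,8,0],[0,0,10,0],[0,0,12,0],[0,0,15,0],[0,0,18,0]]'; python3 -m jog '[[0,0,10,0],[0,0,25,0],[0,0,45,0],[0,0,65,0],[0,0,80,0],[0,0,80,0],[0,0,80,0],[0,0,80,0]]'; python3 look.py 10 s; python3 m.py n10
python3 - <<'E'
from h import *
a=load("pics/scene.png")["image"];b=load("pics/s10.png")["image"]
A=np.hstack([a[190:330,250:430],b[190:330,250:430]]);cv2.imwrite("pics/fin.png",cv2.resize(A,None,fx=2.2,fy=2.2)[:,:,::-1])
E
```

```text
time: 14.85
position: [0.5214, -0.1237, 0.0285]
tool_rot: [0.523, 3.096, -0.002]
ft_force: [-2.7, -2.5, 7.8]
grip_width: 0.004
time: 15.85
position: [0.5207, -0.1219, 0.0455]
tool_rot: [-0.522, -3.098, 0.0]
ft_force: [-0.4, 0.6, 1.0]
grip_width: 0.01
time: 16.85
position: [0.5203, -0.1219, 0.1247]
tool_rot: [-0.522, -3.096, 0.0]
ft_force: [0.5, 0.1, 0.7]
grip_width: 0.008
16.95 [ 0.52045958 -0.12195494  0.1248951 ] [-0.76953417  0.22403193  0.1738064 ] 0.004108657778935001
17.0 [ 0.52056988 -0.12197973  0.12503012] [-0.31107155  0.27371117  0.44408084] darkest row per column (pointer/tabs):
now {272: [(213, np.int64(244)), (214, np.int64(195)), (215, np.int64(122)), (216, np.int64(227)), (224, np.int64(197)), (225, np.int64(119)), (226, np.int64(219))], 275: [(231, np.int64(227)), (232, np.int64(244))], 276: [(231, np.int64(178)), (232, np.int64(161))], 278: [(232, np.int64(138)), (233, np.int64(225))], 280: [(213, np.int64(227)), (221, np.int64(232)), (229, np.int64(176)), (232, np.int64(156)), (233, np.int64(153)), (234, np.int64(247))], 290: [(234, np.int64(200)), (235, np.int64(145))]}
```

View pics/fin.png

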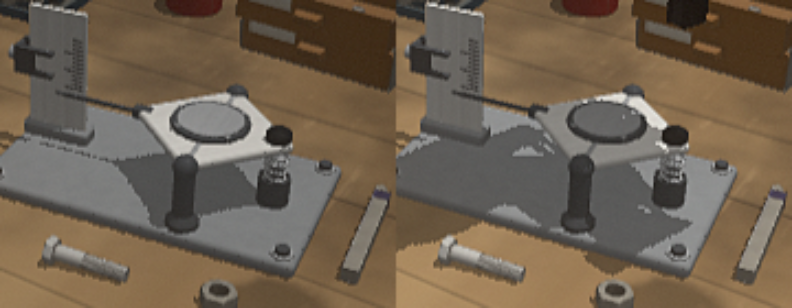

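The before and after views match: the pointer is back at row 232, the tabs are still at 215 and 225, and the nut, bolt and tool bit haven't moved.

```bash
python3 -c "
from bench import *
print(close_job())"
```

```text
the job is handed in; nothing more can be done
None
```

I pressed the pad with the closed fingertips until the pointer stood in the marker gap, held it there for about 1.5 s, then lifted clear and handed in the job. The hand-in gives no verdict.

- **Press:** the pad went down about 9 mm with about 8 N of force. In the last view during the hold, the pointer tip was about 1 mm below the middle of the gap.
- **After letting go:** the pointer is back at its rest position in the picture, to within about half a pixel (about 1 mm), and the wrist force is near zero. The marker tabs are at the same pixels as at the start. The nut, bolt and tool bit look unmoved. The arm is about 85 mm above the pad. The robot clock read about 17 s of the 38 s allowed.
- **What disagreed:** the shut fingertips sat well above the reported tool-tip position. Contact with the 77 mm high pad came at a reported height of about 37 mm, so I went by force and the pictures for depth. The cameras also differed by up to 9 mm on the pad's x position. I shifted the press point by 2 mm, and a close-up just before contact showed the fingertips centred over the pad.

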